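# Set the depth-stop turret of a violin maker's graduating punch

### The job

Set the depth stop on the graduating punch for the next violin plate: turn the round, clicking stop turret (the fluted disc with the wooden handle) until the fourth short post is under the stop rod, counting clockwise (seen from above) from the tall post, which is not counted. Leave it clicked in there and let go, and do not knock the glass varnish jar about.

Things in the scene. Friction and masses are not known exactly. Their poses are not given: they have to be found in the camera images.
- turret (a joint): Turn of the stop turret about its fixed vertical axis, rad, growing counterclockwise from above. It clicks every 24 deg (0.419 rad). 0: tall post under the stop rod; 0.419 x k: the k-th short post clockwise from it (fourth: 1.676). Starts with the first, second or third there. Range -0.3 to 2.6. About 0.2 N m carries it over a click; let go between two places, it falls into the nearer.
- handle (a point): Grip point on the turret's axis, 118 mm up, of its upright wooden handle: a bar 60 mm long (this point's x), 14 thick (y; pinch so, from above), 48 tall, top 20 mm above the point; turns with the turret. Turret: fluted dark steel disc, 186 mm diameter, top 62 mm up; 15 bright posts, 9 mm diameter on a 72 mm radius, 14 short (12 mm) and one tall (32 mm, on this point's +y side).
- stop_rod_tip (a point): Lower end, 98 mm up, of the punch's fixed steel stop rod (10 mm diameter, top 148 mm up), 72 mm from the turret's axis, over the circle of posts. It hangs from a narrow aluminium arm (top 136 mm up, nearest end 65 mm from the axis) on a column 140 mm from the axis. The punch's wooden board is fixed. This point's +y points from the axis to the rod.
- varnish: Amber glass varnish jar with a steel lid, 52 mm diameter, 85 mm tall, standing loose on the table beside the punch; origin at the centre of its underside. Leave it standing where it is.
Mind the look-alikes: they are no part of the job. Of the things that look like the varnish, the largest one is meant.

How it is judged:
At the end, for the whole second after the job is handed in: The fourth short post clockwise from the tall one is under the stop rod: the turret rests at 1.676 rad within 0.17 rad (10 degrees), still, and the varnish jar stands upright within 30 mm of where it was (value of joint turret between 1.5 and 1.85 rad and not (velocity of joint turret above 0.1 rad/s) and velocity of joint turret above -0.1 rad/s and distance of varnish from where it was at the start of the episode below 0.03 m and angle between varnish's own z axis and vertical below 0.2 rad); the robot touches nothing.
It fails at once if the varnish jar is knocked over (angle between varnish's own z axis and vertical above 0.6 rad).
It also fails if it takes over 32 s, if anything falls off the work surface, if the arm or the gripper's body presses on something with over 40 N, if the wrist force passes 120 N, or if a joint passes its speed limit or range.

### The arm

A 6-joint arm with a two-finger parallel gripper is mounted at the origin on the work surface. World frame = base frame: x ahead of the robot, y to its left, z up, the work surface at z = 0. Lengths are in m, angles in rad, forces in N, time in s.
With the tool pointing down it reaches from about 0.25 to 0.725 m from the base axis. Payload 4 kg.
Tool frame: the origin (TCP) lies midway between the tips of the shut fingers; the grasp point (between the pads) lies 19 mm behind it; z points along the fingers, x is the direction in which the jaws open and shut, and the axes are right-handed (so a half turn about z gives the same grasp; the last joint's range is limited). The gripper opens to 85 mm and grips with 20 to 120 N. Pads are 22 mm wide; open, the fingers measure 114 mm over their backs; the gripper's body (76 mm by 85 mm) begins 54 mm behind the grasp point. The pads swing forward as they close: fully open they stand 13 mm farther back than shut.
Start: joints at [1.195, 0.241, 0.005, 1.335, 0, 1.571], TCP at [0.184, 0.465, 0.231] pointing down, gripper open.
Joint ranges: [-2.72, 2.72], [-1.05, 1.87], [-1.09, 1.28], [-1.99, 2.15], [-1.42, 1.44], [-3.14, 3.14]. Speed limits (rad/s): [2.79, 2.79, 3.14, 3.14, 3.14, 3.14].

### API

Orientations are given as a unit quaternion [x, y, z, w].
In Python, from workcell import bot gives the robot as it stands.
- The arm moves only by the tool drive_tool, never from a script. Its argument "rows" is text: rows parted by semicolons, each of 5 numbers parted by spaces: the finger opening in mm, from 0 to 85.4, then the shift along the tool's x, y, z in mm, then the turn about the tool's z in rad. A call has 1 to 12 rows; each row shifts and turns the commanded pose from where the row before left it, along the tool's axes as they then stand; what a row does not reach is not made up. A row lasts 1/10 s, in which the tool goes at most 50 mm and 8.59 degrees, less where a joint would pass 70% of its speed; a pose out of reach is approached as far as the arm can. A call is refused whole if a number of a shift passes 50 or a number of a turn 0.15, either way. A call with a gripper value outside its range is refused whole. The fingers move at their own pace and stop on an object; the grip force is fixed at half the most. Time passes only in rows, so rows that do not move let the fingers close. It gives the time, the measured TCP pose, the force and the opening at its end, in the units of the state.
- bot.get_obs(): the state, without advancing time (a new reading comes with each control period).
- bot.camera(name): name is "side" or "top" or "wrist"; returns a dict with "image" (384x512x3 uint8, red, green, blue), "vertical_fov" (degrees; the focal length in pixels is half the picture's height over the tangent of half this angle, whatever the lens; pixels are square), "cx", "cy" (the principal point, pixels), "R" (3x3) and "t" (3): a world point X has camera coordinates R X + t; the wrist camera has in their place "tool_from_camera" (4x4, takes a point from camera to tool coordinates, whose origin is the TCP and whose axes are the tool frame's). Camera axes: x right, y down, z forward; pixel columns grow to the right and rows downward; lengths in m; the calibration is good to about 2 mm. A picture is of the moment at which its call begins: read the wrist's pose just before it. There is no depth.
- bot.job_done(): hands the job in, once; it reports no verdict.
The state is a dict: "clock": time; "joint_pos": joint angles; "joint_vel": joint speeds; "tau": joint torques, N m; "eef_pos": TCP position; "tool_rot": TCP orientation; "ft_force": force on the tool from outside, world axes, zero at the start; "ft_torque": the same for the moment, N m; "grip_width": finger opening in m.
Only numpy, scipy, OpenCV 4.12 (cv2) and the standard library are available. Lean on these libraries where they do the work, as an engineer would, in place of code of your own. Each camera call takes 0.05 s, during which the arm holds its last target. There are 200 camera calls.

## Working session

There is one attempt and no reset: what is moved stays moved. The work goes in short steps, Python scripts to look and compute and a tool call to move; the robot and the scene stay as the last step left them, time stands still between calls to the robot, and variables do not carry over. Pictures are saved under pics/ and viewed, about 8 in all and at most 12, crops included, and the job is handed in when it is done.

Besides the shell and the picture viewer there is one more tool, called after "Call:" by a JSON object that holds its "op" and its "data". drive_tool: Moves the arm, as the interface text tells. Its arguments: {"type":"object","properties":{"rows":{"type":"string"}},"required":["rows"]}

```bash
mkdir -p pics; cat > h.py <<'E'
import numpy as np, cv2
from workcell import bot
def K(c):
    f=c["image"].shape[0]/2/np.tan(np.radians(c["vertical_fov"])/2); return f,c["cx"],c["cy"]
def ray(c,u,v,z):
    f,cx,cy=K(c); R=np.array(c["R"]);t=np.array(c["t"])
    d=R.T@np.array([(u-cx)/f,(v-cy)/f,1]); o=-R.T@t
    return o+d*(z-o[2])/d[2]
def proj(c,X):
    f,cx,cy=K(c); p=np.array(c["R"])@np.array(X)+c["t"]; return [f*p[0]/p[2]+cx,f*p[1]/p[2]+cy]
E
python3 - <<'E'
from h import *
import pickle
o=bot.get_obs(); print(o)
a={n:bot.camera(n) for n in("top","side")}
pickle.dump(a,open("a.pkl","wb"))
for n in a:
    c=a[n];print(n,K(c),(-np.array(c["R"]).T@c["t"]).round(3),np.array(c["R"]).round(2).tolist())
    cv2.imwrite(f"pics/{n}0.png",cv2.resize(c["image"][:,:,::-1],(800,600),interpolation=cv2.INTER_CUBIC))
E
```

```text
{'clock': 0.0, 'joint_pos': array([1.19500365e+00, 2.41407082e-01, 3.72064655e-03, 1.33518533e+00,
       1.06573518e-05, 1.57077741e+00]), 'joint_vel': array([ 0.00104298, -0.00132708, -0.00158341, -0.00069184, -0.00066973,
        0.00049686]), 'tau': array([-5.07516052e-04, -3.72318757e+01,  2.52407080e+01,  1.69727934e-02,
       -6.87314696e-05, -5.35351859e-06]), 'eef_pos': array([0.18327144, 0.46452533, 0.23041453]), 'tool_rot': array([ 8.26737850e-01,  5.62586393e-01, -8.60931519e-04,  5.79385675e-04]), 'ft_force': array([-0.09497712, -0.46633475,  0.94404753]), 'ft_torque': array([ 0.01417401, -0.02497871,  0.03371982]), 'grip_width': 0.08529013223956741}
top (np.float64(369.0131334416566), 255.83680146107116, 189.86719854548073) [0.41  0.094 0.811] [[-0.02, -1.0, 0.03], [-1.0, 0.01, -0.09], [0.09, -0.03, -1.0]]
side (np.float64(366.6910691520081), 248.97363526455086, 191.15641742156666) [ 0.406 -0.378  0.561] [[0.99, -0.16, 0.01], [-0.11, -0.73, -0.68], [0.11, 0.67, -0.73]]
```

View pics/top0.png

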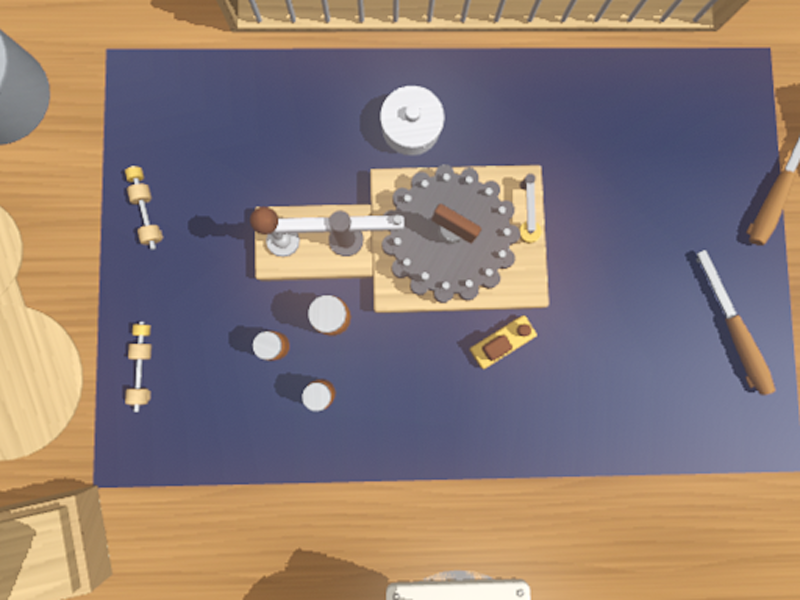

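View pics/side0.png

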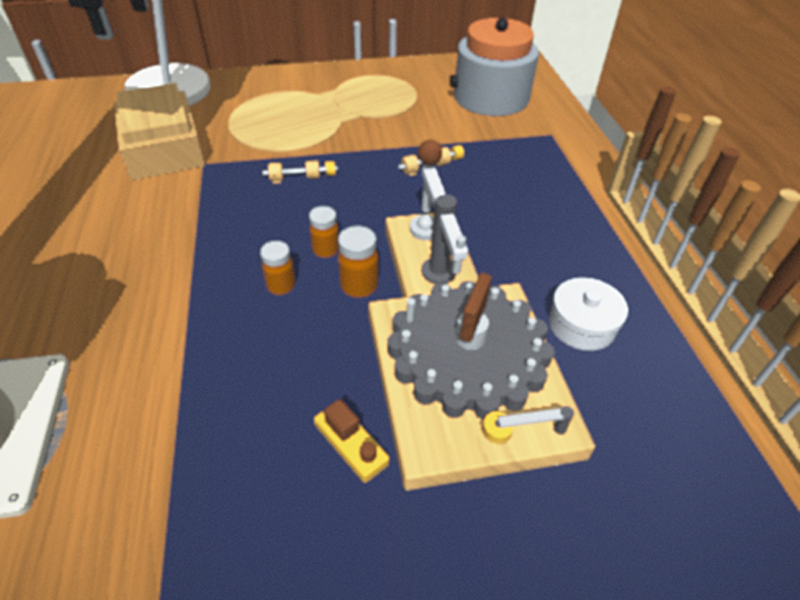

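The top view shows the turret centred near (450,232), the handle from (437,208) to (478,238), and the rod on its arm at (398,220). The three amber jars are at (327,314), which is the largest, (268,345) and (317,395). The side view shows the tall post at (410,310), just counterclockwise of the rod. Next I'll measure these.

```bash
python3 - <<'E'
from h import *
import pickle
a=pickle.load(open("a.pkl","rb")); c=a["top"]; im=c["image"]; hsv=cv2.cvtColor(im,cv2.COLOR_RGB2HSV)
s=512/800
# handle: brown (reddish) pixels near the turret centre
m=((hsv[...,0]<14)|(hsv[...,0]>170))&(hsv[...,1]>90)&(hsv[...,2]<170)
roi=np.zeros_like(m); roi[int(190*s):int(260*s),int(415*s):int(500*s)]=1
cs,_=cv2.findContours((m&roi).astype(np.uint8),0,1); h=max(cs,key=cv2.contourArea)
r=cv2.minAreaRect(h); b=cv2.boxPoints(r); print("handle",r,h.shape)
P=np.array([ray(c,*p,0.138) for p in b]); print(P.round(4))
e=[P[1]-P[0],P[2]-P[1]]; l=max(e,key=np.linalg.norm); print("len",[np.linalg.norm(x) for x in e]); 
ha=np.arctan2(l[1],l[0]); print("handle ang deg",np.degrees(ha)%180, "centre",P.mean(0))
# disc: dark grey
d=(hsv[...,1]<60)&(hsv[...,2]<110); roi[:]=0; roi[int(160*s):int(310*s),int(380*s):int(520*s)]=1
cs,_=cv2.findContours(cv2.morphologyEx((d&roi).astype(np.uint8),cv2.MORPH_CLOSE,np.ones((7,7))),0,1); g=max(cs,key=cv2.contourArea)
(u,v),rad=cv2.minEnclosingCircle(g); A=ray(c,u,v,0.062); print("disc",u,v,rad,A)
rod=ray(c,398*s,220*s,0.148); print("rod",rod,np.linalg.norm((rod-A)[:2]),np.degrees(np.arctan2(*(rod-A)[1::-1])))
# bright posts, short top z .074
br=((hsv[...,2]>135)&(hsv[...,1]<60)&roi).astype(np.uint8)
n,_,st,ce=cv2.connectedComponentsWithStats(br)
for i in range(1,n):
    q=ray(c,*ce[i],.074)-A; q2=ray(c,*ce[i],.094)-A
    print(st[i,4],ce[i].round(1),"r%.3f ang%.1f  tall r%.3f ang%.1f"%(np.hypot(*q[:2]),np.degrees(np.arctan2(q[1],q[0])),np.hypot(*q2[:2]),np.degrees(np.arctan2(q2[1],q2[0]))))
print("jar",ray(c,327*s,314*s,.085),"pot",ray(c,412*s,115*s,.06))
S=a["side"]; print("tall side", ray(S,411*s,301*s,.094)-A)
cv2.imwrite("pics/crop.png",cv2.resize(im[95:205,200:350,::-1],None,fx=5,fy=5,interpolation=cv2.INTER_CUBIC))
E
```

```text
handle ((291.80767822265625, 142.0384521484375), (30.785863876342773, 11.371355056762695), 33.6900634765625) (70, 1, 2)
[[ 0.5665  0.0353  0.138 ]
 [ 0.5843  0.0231  0.138 ]
 [ 0.5514 -0.0238  0.138 ]
 [ 0.5338 -0.0116  0.138 ]]
len [np.float64(0.02156547193679476), np.float64(0.0573177635739893)]
handle ang deg 55.0277021839362 centre [0.55898455 0.00576331 0.138     ]
disc 270.5 144.0 24.520498275756836 [0.57213367 0.04004149 0.062     ]
rod [0.55981468 0.07494856 0.148     ] 0.03701704172277124 109.43835579783122
3 [283.3 105.7] r0.082 ang-19.5  tall r0.075 ang-19.5
1 [255. 107.] r0.081 ang22.6  tall r0.075 ang24.9
2 [257.5 107. ] r0.079 ang19.1  tall r0.073 ang21.3
4 [264.5 107. ] r0.075 ang8.8  tall r0.069 ang10.6
7 [280.1 109.3] r0.072 ang-16.4  tall r0.066 ang-16.3
3 [286.3 107.3] r0.081 ang-24.4  tall r0.074 ang-24.8
7 [290.  109.6] r0.080 ang-30.7  tall r0.073 ang-31.4
16 [300.  107.4] r0.095 ang-40.1  tall r0.089 ang-41.2
35 [269.5 112.7] r0.063 ang1.3  tall r0.056 ang2.9
25 [285.8 112.7] r0.070 ang-27.1  tall r0.063 ang-27.7
3 [295.3 111.7] r0.082 ang-38.8  tall r0.076 ang
[... 976 characters left out ...]
5.5] r0.103 ang-70.4  tall r0.098 ang-72.5
14 [295.6 131.6] r0.056 ang-66.2  tall r0.051 ang-70.1
1 [280. 128.] r0.036 ang-32.4  tall r0.030 ang-34.5
1 [290. 128.] r0.050 ang-52.8  tall r0.045 ang-56.2
4 [288.5 131. ] r0.044 ang-56.8  tall r0.039 ang-61.0
1 [286. 132.] r0.038 ang-55.1  tall r0.034 ang-59.8
1 [328. 132.] r0.119 ang-79.9  tall r0.114 ang-81.9
2 [246.5 135.5] r0.052 ang72.6  tall r0.051 ang77.8
1 [291. 135.] r0.044 ang-69.4  tall r0.040 ang-74.5
55 [286.9 150.1] r0.036 ang-115.7  tall r0.036 ang-123.1
1 [282. 185.] r0.089 ang-166.7  tall r0.091 ang-168.2
jar [0.45495774 0.16450911 0.085     ] pot [0.72323073 0.05110867 0.06      ]
tall side [-0.06997822  0.00079461  0.032     ]
```

View pics/crop.png

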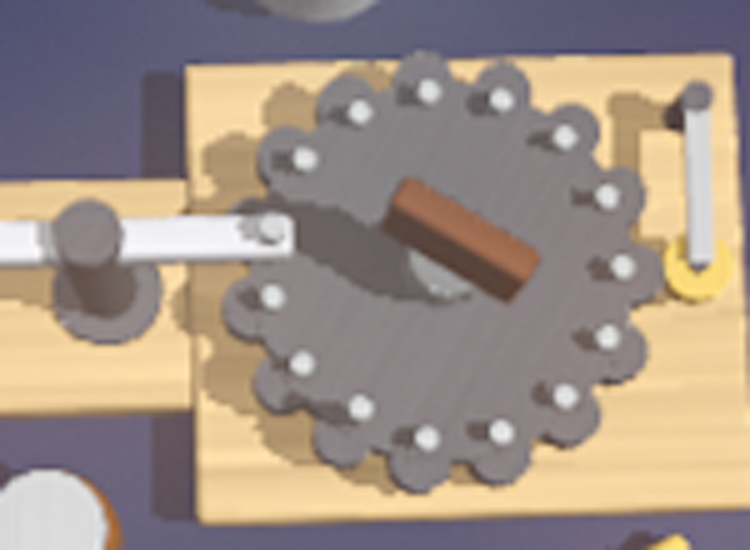

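The crop shows clear posts, for example (428,91), (622,266) and (428,438). The rod end is at (272,228). My disc mask failed, so I'll fit the circle through the posts instead.

```bash
python3 - <<'E'
from h import *
import pickle
from scipy.optimize import least_squares
a=pickle.load(open("a.pkl","rb")); c=a["top"];S=a["side"]; s=512/800
px=np.array([(303,159),(360,112),(428,91),(502,100),(565,137),(607,196),(622,266),(607,337),(565,396),(501,432),(428,438),(360,408),(302,363),(272,296)])/5+[199.6,94.6]
Q=np.array([ray(c,*p,.074)[:2] for p in px])
r=least_squares(lambda x:np.hypot(*(Q-x[:2]).T)-x[2],[.57,0,.07],loss="soft_l1",f_scale=.001).x
A=r[:2];print("axis",r)
for q,p in zip(Q,px): d=q-A;print(p.round(1),"r%.4f a%.1f"%(np.hypot(*d),np.degrees(np.arctan2(d[1],d[0]))))
rod=ray(c,*(np.array([272,228])/5+[199.6,94.6]),.148)[:2]-A; print("rod",np.hypot(*rod),np.degrees(np.arctan2(rod[1],rod[0])))
t=ray(S,411*s,301*s,.094)[:2]-A; print("tall(side)",np.hypot(*t),np.degrees(np.arctan2(t[1],t[0])))
# handle top face: lighter brown corners in crop
H=np.array([(410,178),(540,259),(515,285),(386,205)])/5+[199.6,94.6]
P=np.array([ray(c,*p,.138)[:2] for p in H]); print("handle ctr",P.mean(0)-A,"ang",np.degrees(np.arctan2(*(P[0]+P[3]-P[1]-P[2])[::-1])),np.linalg.norm(P[0]-P[1]),np.linalg.norm(P[1]-P[2]))
o=bot.get_obs();from scipy.spatial.transform import Rotation as R
print(R.from_quat(o["tool_rot"]).as_matrix().round(3),o["eef_pos"])
E
```

```text
axis [0.56250279 0.00359024 0.07189837]
[260.2 126.4] r0.0723 a52.8
[271.6 117. ] r0.0716 a28.2
[285.2 112.8] r0.0718 a4.6
[300.  114.6] r0.0719 a-20.0
[312.6 122. ] r0.0720 a-44.0
[321.  133.8] r0.0718 a-67.9
[324.  147.8] r0.0717 a-91.7
[321. 162.] r0.0717 a-115.8
[312.6 173.8] r0.0723 a-139.8
[299.8 181. ] r0.0723 a-163.7
[285.2 182.2] r0.0720 a172.6
[271.6 176.2] r0.0693 a148.2
[260.  167.2] r0.0719 a124.1
[254.  153.8] r0.0723 a100.1
rod 0.07267157686221204 91.22960204955758
tall(side) 0.07091583086779148 148.3174719629588
handle ctr [-0.00148121  0.00148243] ang 56.9067805666426 0.057007837338846894 0.01364565459312354
[[ 0.367  0.93  -0.001]
 [ 0.93  -0.367 -0.002]
 [-0.002 -0.    -1.   ]] [0.18327711 0.46457864 0.23048623]
```

```bash
python3 - <<'E'
from h import *
import pickle
a=pickle.load(open("a.pkl","rb")); S=a["side"];c=a["top"]
im=S["image"][105:265,235:365].copy()
cv2.imwrite("pics/scrop.png",cv2.resize(im[:,:,::-1],None,fx=3.7*1,fy=3.7,interpolation=cv2.INTER_CUBIC))
A=np.array([.5625,.0036])
for ang in (76,91,100):
    d=.072*np.array([np.cos(np.radians(ang)),np.sin(np.radians(ang))])
    for z in(.148,.098,.074): 
        X=[*(A+d),z]; p=np.array(proj(S,X)); print(ang,z,"side crop",((p-[235,105])*3.7).round(),"top crop",((np.array(proj(c,X))-[199.6,94.6])*5).round())
E
```

```text
76 0.148 side crop [260. 174.] top crop [279. 177.]
76 0.098 side crop [248. 252.] top crop [275. 209.]
76 0.074 side crop [243. 286.] top crop [274. 223.]
91 0.148 side crop [220. 175.] top crop [274. 227.]
91 0.098 side crop [210. 253.] top crop [271. 256.]
91 0.074 side crop [205. 287.] top crop [269. 268.]
100 0.148 side crop [197. 179.] top crop [277. 257.]
100 0.098 side crop [188. 257.] top crop [274. 284.]
100 0.074 side crop [184. 291.] top crop [273. 295.]
```

View pics/scrop.png

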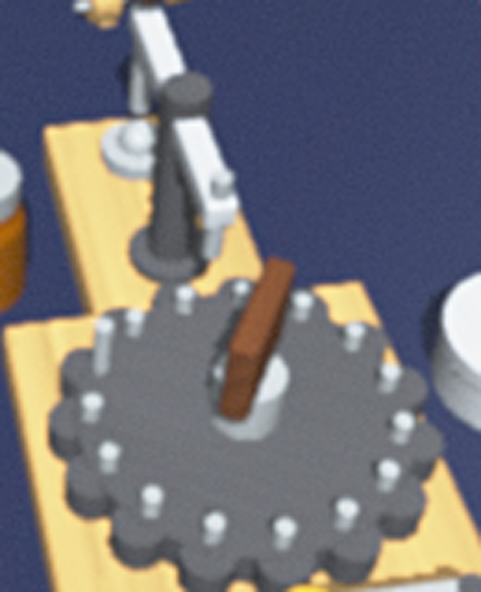

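In the side crop, the rod tip is at (210,257) and falls between the posts at (184,297) and (241,290). That puts the rod at about 91°, while the tall post is at 148°. So the turret may still be settling into its click. I'll move over it and look again.

Call:
{"op": "drive_tool", "data": {"rows": "50 -24 43.4 0 0;50 -24 43.4 0 0;50 -24 43.4 0 0;50 -24 43.4 0 0;50 -24 43.4 0 0;50 -24 43.4 0 0;50 -24 43.4 0 0;50 -24 43.4 0 0;50 -24 43.4 0 0;50 -24 43.4 0 0;50 -24 43.4 0 0;50 -24 43.4 0 0"}}

```text
clock: 1.3
eef_pos: [0.563, 0.0042, 0.2308]
tool_rot: [0.827, 0.562, -0.0, -0.0]
ft_force: [1.2, 0.4, -0.1]
grip_width: 0.0496
```

Call:
{"op": "drive_tool", "data": {"rows": "50 0 0 0 -0.14;50 0 0 0 -0.14;50 0 0 0 -0.14;50 0 0 0 -0.14;50 0 0 0 -0.14;50 0 0 0 -0.14;50 0 0 0 -0.14;50 0 0 0 -0.14;50 0 0 0 -0.14;50 0 0 0 -0.13;50 0 0 0 0;50 0 0 0 0"}}

```text
clock: 2.5
eef_pos: [0.562, 0.0061, 0.2309]
tool_rot: [0.276, 0.961, -0.0, -0.0]
ft_force: [-0.2, -1.2, 0.2]
grip_width: 0.0497
```

```bash
python3 - <<'E'
from h import *
import pickle
from scipy.spatial.transform import Rotation as R
o=bot.get_obs(); print(o["clock"],o["eef_pos"],o["joint_pos"].round(2))
M=R.from_quat(o["tool_rot"]).as_matrix();print(M.round(3),np.degrees(np.arctan2(M[1,0],M[0,0])))
a={n:bot.camera(n) for n in("wrist","side","top")}
a["o"]=o; pickle.dump(a,open("b.pkl","wb"))
w=a["wrist"];print(K(w),np.array(w["tool_from_camera"]).round(3).tolist())
im=np.hstack([w["image"],a["side"]["image"]]);im=cv2.resize(im,(800,300),interpolation=cv2.INTER_AREA)
im=np.vstack([im,np.zeros((300,800,3),np.uint8)]);im[300:,:400]=cv2.resize(a["top"]["image"],(400,300))
im[300:,400:]=cv2.resize(a["side"]["image"][140:260,240:400],(400,300))
cv2.imwrite("pics/b.png",im[:,:,::-1])
E
```

```text
2.5 [0.56204139 0.00606196 0.23088968] [ 0.01  0.37  0.18  1.38 -0.   -1.  ]
[[-0.848  0.531 -0.001]
 [ 0.531  0.848 -0.   ]
 [ 0.001 -0.    -1.   ]] 147.9558601995372
(np.float64(323.5295800105302), 257.14262963279543, 189.21885830268016) [[1.0, 0.001, 0.001, -0.001], [-0.001, 0.959, 0.284, -0.073], [-0.001, -0.284, 0.959, -0.142], [0.0, 0.0, 0.0, 1.0]]
```

View pics/b.png

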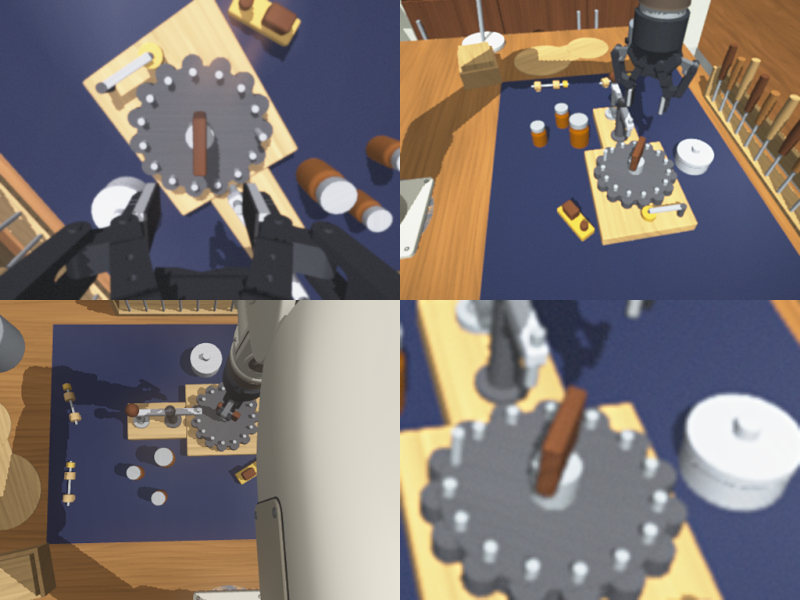

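The wrist view shows the handle at (200,143), aligned with the tool's y axis. The tall post is at (262,137) and the jaws are clear. I'll check whether the turret has moved since the first images, and re-measure from the wrist view.

```bash
python3 - <<'E'
from h import *
import pickle
from scipy.spatial.transform import Rotation as R
a=pickle.load(open("a.pkl","rb"));b=pickle.load(open("b.pkl","rb"))
A=a["side"]["image"][175:265,240:365];B=b["side"]["image"][175:265,240:365]
g=lambda x:cv2.cvtColor(x,cv2.COLOR_RGB2GRAY).astype(np.float32)
print("diff",np.abs(g(A)-g(B)).mean(),cv2.phaseCorrelate(g(A),g(B)))
# wrist: blobs -> plane z=.074
o=b["o"];w=b["wrist"];T=np.eye(4);T[:3,:3]=R.from_quat(o["tool_rot"]).as_matrix();T[:3,3]=o["eef_pos"]
C=np.linalg.inv(T@np.array(w["tool_from_camera"])); w["R"]=C[:3,:3];w["t"]=C[:3,3]
im=w["image"]; ax=np.array([.5625,.0036])
hsv=cv2.cvtColor(im,cv2.COLOR_RGB2HSV);n,_,st,ce=cv2.connectedComponentsWithStats(((hsv[...,2]>150)&(hsv[...,1]<70)).astype(np.uint8))
for i in range(1,n):
    if st[i,4]<12 or st[i,4]>400: continue
    q=ray(w,*ce[i],.074)[:2]-ax; print(st[i,4],ce[i].round(),"r%.4f a%.1f"%(np.hypot(*q),np.degrees(np.arctan2(q[1],q[0]))))
for z in(.148,.098): print(z,np.array(proj(w,[.561,.0763,z])).round(),np.array(proj(w,[ax[0]-.072*np.sin(np.radians(10)),ax[1]+.0709,z])).round())
cv2.imwrite("pics/w.png",cv2.resize(im[170:290,200:400,::-1],None,fx=4,fy=4,interpolation=cv2.INTER_CUBIC))
E
```

```text
diff 6.5720887 ((0.517394627081238, -0.018530442920997814), 0.9809978438483344)
14 [178.  51.] r0.1256 a-89.8
65 [243.  58.] r0.1017 a-115.6
22 [300.  70.] r0.0990 a-145.0
184 [268.  80.] r0.0840 a-129.4
107 [246.  92.] r0.0736 a-115.5
108 [280.  95.] r0.0735 a-138.8
32 [318.  97.] r0.0882 a-161.1
102 [215. 103.] r0.0733 a-92.0
91 [331. 112.] r0.0872 a-172.7
102 [308. 112.] r0.0730 a-162.4
100 [191. 126.] r0.0730 a-68.6
13 [178. 128.] r0.0816 a-62.2
17 [343. 135.] r0.0873 a171.6
72 [166. 136.] r0.0889 a-54.8
98 [326. 139.] r0.0722 a173.9
332 [358. 161.] r0.0964 a154.2
31 [167. 154.] r0.0841 a-43.6
15 [158. 146.] r0.0939 a-47.3
94 [180. 155.] r0.0724 a-45.0
12 [346. 160.] r0.0857 a155.5
252 [242. 174.] r0.0130 a-21.7
54 [270. 170.] r0.0134 a156.3
152 [335. 173.] r0.0750 a147.4
90 [182. 186.] r0.0716 a-21.2
118 [353. 192.] r0.0960 a136.3
87 [510. 206.] r0.2512 a140.3
95 [323. 198.] r0.0704 a126.1
88 [197. 212.] r0.0707 a2.8
91 [304. 221.] r0.0693 a101.4
285 [343. 240.] r0.1132 a109.3
86 [220. 230.] r0.0698 a27.0
26 [212. 238.] r0.0815 a24.9
93 [248. 238.] r0.0691 a51.7
49 [279. 236.] r0.0704 a77.5
13 [241. 248.] r0.0807 a47.1
227 [242. 258.] r0.0920 a49.2
56 [ 12. 278.] r0.2796 a-7.9
79 [ 39. 310.] r0.2800 a1.1
359 [381. 372.] r0.2786 a89.4
30 [120. 380.] r0.2947 a25.5
0.148 [306. 270.] [318. 261.]
0.098 [298. 242.] [308. 234.]
```

View pics/w.png

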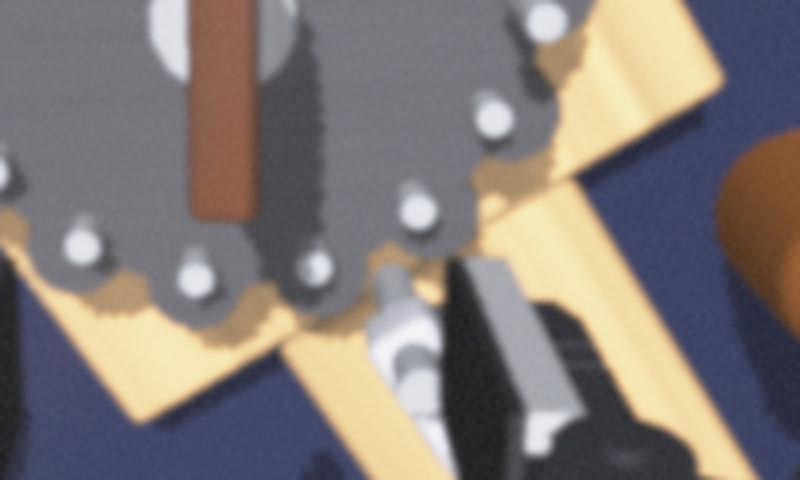

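All three views agree: the rod is at about 91° and the tall post at about 148°, so the turret stands near 57°, between clicks. The target is the tall post at about 187°, a turn of about +39°. I'll descend and grip.

Call:
{"op": "drive_tool", "data": {"rows": "50 -1 -1 0 0;50 0 0 30 0;50 0 0 30 0;50 0 0 30 0;50 0 0 22 0;50 0 0 20 0;50 0 0 0 0;14 0 0 0 0;10 0 0 0 0;5 0 0 0 0;5 0 0 0 0;5 0 0 0 0"}}

```text
clock: 3.85
eef_pos: [0.5631, 0.0051, 0.101]
tool_rot: [0.275, 0.962, 0.001, 0.001]
ft_force: [-2.1, 2.3, 6.1]
grip_width: 0.0132
```

Call:
{"op": "drive_tool", "data": {"rows": "5 0 0 0 -0.07;5 0 0 0 -0.07;5 0 0 0 -0.07;5 0 0 0 -0.07;5 0 0 0 -0.07;5 0 0 0 -0.07;5 0 0 0 -0.07;5 0 0 0 -0.07;5 0 0 0 -0.07;5 0 0 0 -0.05;5 0 0 0 0;5 0 0 0 0"}}

```text
clock: 5.05
eef_pos: [0.5621, 0.0053, 0.101]
tool_rot: [-0.062, 0.998, 0.001, 0.0]
ft_force: [-5.3, 2.4, 8.6]
grip_width: 0.0133
```

```bash
python3 - <<'E'
from h import *
from scipy.spatial.transform import Rotation as R
o=bot.get_obs(); M=R.from_quat(o["tool_rot"]).as_matrix();print(o["clock"],o["eef_pos"],np.degrees(np.arctan2(M[1,0],M[0,0])),o["ft_force"],o["ft_torque"],o["grip_width"])
S=bot.camera("side")
cv2.imwrite("pics/d.png",cv2.resize(S["image"][105:265,235:405,::-1],None,fx=3.7,fy=3.7,interpolation=cv2.INTER_CUBIC))
E
```

```text
5.05 [0.56212553 0.00531274 0.10104516] -172.88966947006088 [-5.25768056  2.39554335  8.56086921] [0.41755901 0.99887976 0.01487694] 0.013333483437513505
```

View pics/d.png

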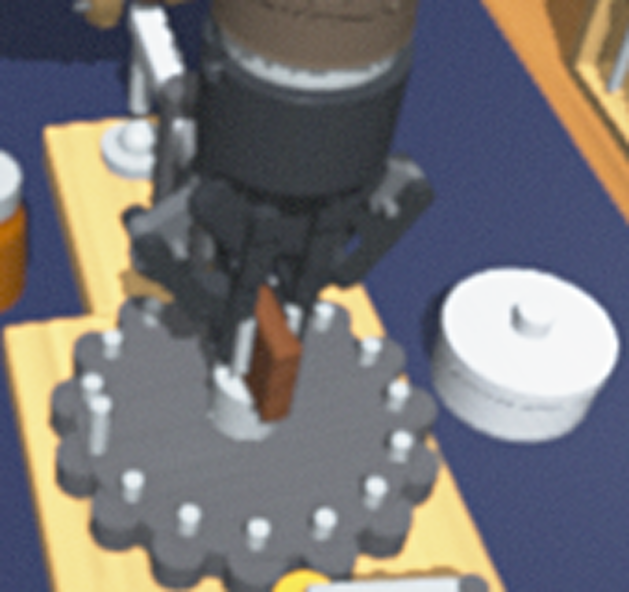

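The turret followed: the tall post is now at (98,410), and the residual moment about the axis is near zero. I'll let go and lift.

Call:
{"op": "drive_tool", "data": {"rows": "20 0 0 0 0;35 0 0 0 0;50 0 0 0 0;50 0 0 0 0;50 0 0 -20 0;50 0 0 -30 0;50 0 0 -40 0;50 0 0 -40 0;50 0 0 0 0;50 0 0 0 0;50 0 0 0 0"}}

```text
clock: 6.2
eef_pos: [0.5619, 0.0046, 0.2279]
tool_rot: [-0.062, 0.998, 0.0, -0.001]
ft_force: [0.1, 1.1, 0.5]
grip_width: 0.0503
```

```bash
cat > chk.py <<'E'
from h import *
from scipy.spatial.transform import Rotation as R
import sys
o=bot.get_obs(); M=R.from_quat(o["tool_rot"]).as_matrix();print(o["clock"],o["eef_pos"],"yaw",np.degrees(np.arctan2(M[1,0],M[0,0])))
S=bot.camera("side"); o=bot.get_obs(); w=bot.camera("wrist")
T=np.eye(4);T[:3,:3]=R.from_quat(o["tool_rot"]).as_matrix();T[:3,3]=o["eef_pos"]
C=np.linalg.inv(T@np.array(w["tool_from_camera"])); w["R"]=C[:3,:3];w["t"]=C[:3,3]
A=np.array([.5625,.0036])
for n,c in(("side",S),("wrist",w)):
    hsv=cv2.cvtColor(c["image"],cv2.COLOR_RGB2HSV);k,_,st,ce=cv2.connectedComponentsWithStats(((hsv[...,2]>150)&(hsv[...,1]<70)).astype(np.uint8))
    f=[]
    for i in range(1,k):
        q=ray(c,*ce[i],.072)[:2]-A; r=np.hypot(*q)
        if 8<st[i,4]<200 and .067<r<.077: f.append(round(float(np.degrees(np.arctan2(q[1],q[0]))),1))
    f=np.array(sorted(f));ph=np.degrees(np.angle(np.exp(1j*np.radians(f*15)).mean()))/15
    print(n,f,"phase mod24",ph%24)
im=np.hstack([cv2.resize(S["image"][105:255,235:385],(600,600),interpolation=cv2.INTER_CUBIC)])
cv2.imwrite("pics/%s.png"%sys.argv[1],im[:,:,::-1])
E
python3 chk.py e
```

```text
6.2 [0.56186854 0.00459672 0.22793198] yaw -172.93402395972336
side [-147.8 -124.4 -100.7  -77.1  -53.7  -29.9   -5.6   19.7   42.4   65.2
   91.9  115.7  140.3  176. ] phase mod24 19.002649741660083
wrist [-148.2 -124.6 -101.   -77.4  -53.7  -30.    -6.2   18.    42.3   67.1
   92.4  116.3  140.7  164.4] phase mod24 19.147878340169708
```

View pics/e.png

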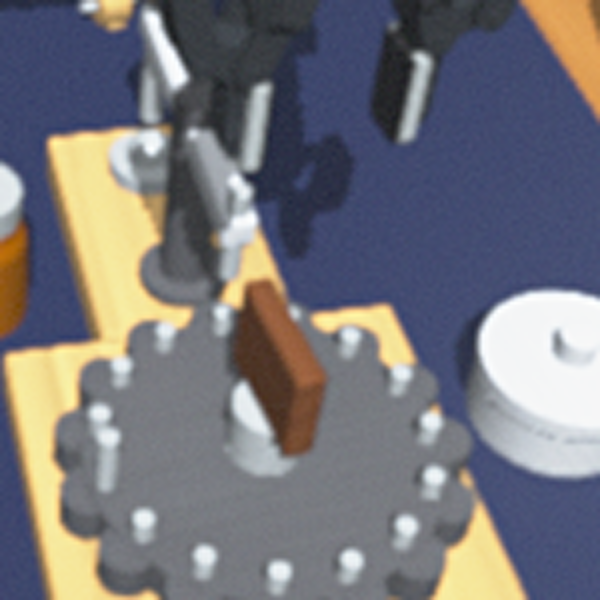

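The side view shows a post at (222,318) directly under the rod tip at about (230,270), with the tall post at (107,455). The measured post angles clockwise from the tall post (187°) are 164°, 140°, 116° and 92°. The fourth is therefore under the rod at 91°.

```bash
python3 - <<'E'
from h import *
import pickle
a=pickle.load(open("a.pkl","rb"))["side"]["image"][140:195,160:248].astype(int); b=bot.camera("side")["image"][140:195,160:248].astype(int)
print("jar area diff",np.abs(a-b).mean(),bot.get_obs()["joint_vel"].round(3))
print(bot.job_done())
E
```

```text
jar area diff 5.743181818181818 [ 0.001 -0.001  0.006  0.     0.    -0.001]
the job is handed in; nothing more can be done
None
```

The fourth short post clockwise from the tall one is now under the stop rod, and I have handed the job in; it gave no verdict.

I gripped the handle, turned it about 39° counterclockwise, let go and lifted clear.

- **Turret position:** after release, the side and wrist views put the nearest post at about 91–92°, with the rod at about 91°. Counting clockwise from the tall post (about 187°), it is the fourth, at roughly 1.67 rad. It stayed there after I let go. I did not measure its speed.
- **Robot:** the gripper was open, about 90 mm above the handle, and touching nothing.
- **Varnish jar:** the arm never went down near it. The last check compared before and after side images of the jar area, and they differed by 5.7 grey levels on average. That could be noise and moving shadows, but I did not measure the jar's position again.
- **Unexpected start:** in all three views the turret began about 9° off a click, at about 57° rather than 48°. I therefore set the turn from the rod's measured direction, not by counting clicks.
- **Failed measurement:** my first colour mask for the disc did not work, so I fitted a circle through the posts instead.

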